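Throw the interlocked damper levers of the fish dryer

TASK

Set the smoke dryer to run: throw all three levers of the damper frame from their near position over to the far one, fully home. An interlock under the bench lets them go in one order only, and the order is different for each batch, so feel gently which lever is free, never force one that is blocked, and leave the other things on the bench where they are.

Things in the scene. Friction and masses are not known exactly. Their poses are not given: they have to be found in the camera images.
- frame: Lever frame bolted to the bench: base plate 200 x 330 x 12 mm, grey housing on it 150 x 300 mm, its top 70 mm above the bench. Origin: centre of the underside. x: the way the levers are thrown (away from the robot), y: to the left along the row of levers (100 mm apart at y = +100, 0, -100 mm). A thrown lever frees the next in the order only from about 0.72 rad on.
- handle_left (a point): Centre of the left lever's handle: a round wooden cross bar, 18 mm thick and 50 mm long, lying along the frame's y, on top of a 12 mm steel stem. Its height above the bench is 179 mm at either end of the throw, 190 mm in mid-throw. This lever is at frame y = +100 mm.
- handle_middle (a point): Centre of the middle lever's handle: a round wooden cross bar, 18 mm thick and 50 mm long, lying along the frame's y, on top of a 12 mm steel stem. Its height above the bench is 179 mm at either end of the throw, 190 mm in mid-throw. This lever is at frame y = 0.
- handle_right (a point): Centre of the right lever's handle: a round wooden cross bar, 18 mm thick and 50 mm long, lying along the frame's y, on top of a 12 mm steel stem. Its height above the bench is 179 mm at either end of the throw, 190 mm in mid-throw. This lever is at frame y = -100 mm.
- lever_left (a joint): Angle of the left lever (rad): 0 leans 0.4 rad to the near side (frame -x), 0.80 is the far stop, leaning 0.4 rad to +x, fully home. Its pivot is along frame y, 50 mm above the bench, 140 mm from the handle's centre. Starts at 0 to 0.06, stays where left. A free lever needs 2 to 5 N at the handle (jolts to 10 N if struck); a blocked one meets a springy lock at 0.15 rad (3 N more per mm); so does the far stop.
- lever_middle (a joint): Angle of the middle lever (rad): 0 leans 0.4 rad to the near side (frame -x), 0.80 is the far stop, leaning 0.4 rad to +x, fully home. Its pivot is along frame y, 50 mm above the bench, 140 mm from the handle's centre. Starts at 0 to 0.06, stays where left. A free lever needs 2 to 5 N at the handle (jolts to 10 N if struck); a blocked one meets a springy lock at 0.15 rad (3 N more per mm); so does the far stop.
- lever_right (a joint): Angle of the right lever (rad): 0 leans 0.4 rad to the near side (frame -x), 0.80 is the far stop, leaning 0.4 rad to +x, fully home. Its pivot is along frame y, 50 mm above the bench, 140 mm from the handle's centre. Starts at 0 to 0.06, stays where left. A free lever needs 2 to 5 N at the handle (jolts to 10 N if struck); a blocked one meets a springy lock at 0.15 rad (3 N more per mm); so does the far stop.
- fish_rack_center (a point): Centre (25 mm up) of a loose two-layer rack of dried fish on skewers, 110 x 125 x 50 mm, left of the frame. Leave it alone.
- carton_center (a point): Centre (35 mm up) of a loose cardboard carton, 100 x 80 x 70 mm, right of the frame. Leave it alone.
- jar_center (a point): Centre (50 mm up) of a loose amber jar, 70 mm across and 100 mm tall, beyond the frame. Leave it alone.
- lockbox: Grey steel case of the interlock under the bench, 340 x 260 x 260 mm, out of reach and fixed; nothing to do there. Its locks feel 2.8 times the push at the handle of a blocked lever, at each of the two ends of a sliding tappet. Origin: centre of the underside.

How it is judged:
On the way, in this order (a step that is already met when the one before it is completed fails the run):
1. one lever is fully home (value of joint any of lever_left, lever_middle, lever_right above 0.75 rad), for 0.1 s.
2. two levers are fully home ((value of joint each of lever_left, lever_middle above 0.75 rad or value of joint each of lever_left, lever_right above 0.75 rad or value of joint each of lever_middle, lever_right above 0.75 rad)), for 0.1 s.
At the end, for the whole second after the job is handed in: All three levers stand at their far end, each beyond 0.75 rad of its 0.80 rad throw (value of joint each of lever_left, lever_middle, lever_right above 0.75 rad); the robot touches nothing.
It fails at once if a blocked lever is forced: pushed with more than about 25 N at its handle (some 70 N at either end of a tappet in the lock, 140 N together) (contact force between anything else and lockbox above 140 N).
It fails at once if the fish rack is shifted by more than 20 mm (distance of fish_rack_center from where it was at the start of the episode above 0.02 m).
It fails at once if the carton is shifted by more than 20 mm (distance of carton_center from where it was at the start of the episode above 0.02 m).
It fails at once if the jar is shifted by more than 20 mm (distance of jar_center from where it was at the start of the episode above 0.02 m).
It also fails if it takes over 72 s, if anything falls off the work surface, if the arm or the gripper's body presses on something with over 40 N, if the wrist force passes 120 N, or if a joint passes its speed limit or range.

ROBOT

A 7-joint arm with a two-finger parallel gripper is mounted at the origin on the work surface. World frame = base frame: x ahead of the robot, y to its left, z up, the work surface at z = 0. Lengths are in m, angles in rad, forces in N, time in s.
With the tool pointing down it reaches from about 0.4 to 0.85 m from the base axis. Payload 10.4 kg.
Tool frame: the origin (TCP) lies at the very end of the fingers, on their centre line; the grasp point (between the pads) lies 19 mm behind it; z points along the fingers, y is the line along which they close (so a half turn about z gives the same grasp; the last joint's range is limited). The gripper opens to 87 mm and grips with 3 to 60 N. Pads are 19 mm wide; open, the fingers measure 117 mm over their backs; the gripper's body (75 mm by 190 mm) begins 51 mm behind the grasp point.
Start: joints at [-1.248, 0.332, -0.065, 1.46, 0.022, 1.35, -0.088], TCP at [0.212, 0.588, 0.223] pointing down, gripper open.
Joint ranges: [-2.6, 2.6], [-0.5, 2.12], [-1.47, 1.34], [0.16, 2.42], [-1.27, 4.41], [0.06, 2.06], [-2.6, 2.6]. Speed limits (rad/s): [2.22, 2.22, 2.79, 2.79, 3.14, 3.14, 3.14].

INTERFACE

Orientations are given as a unit quaternion [x, y, z, w].
In Python, from bench import * gives the robot as it stands.
- The arm moves only by the tool step_arm, never from a script. Its arguments are lists of equal length, an entry for each row: "delta_pos": the shift along the world's x, y, z in units of 25 mm (1.0 is 25 mm), a list of three; "turn": the turn about the world's z in units of 0.12 rad (1.0 is 0.12 rad). In form: {"delta_pos": [[tx, ty, tz], ...], "turn": [turn, ...]}. A call has 1 to 12 rows; each row shifts and turns the commanded pose from where the row before left it; what a row does not reach is not made up. A row lasts 1/10 s, in which the tool goes at most 50 mm and 8.59 degrees, less where a joint would pass 70% of its speed; a pose out of reach is approached as far as the arm can. A call with a number of a shift or a turn outside -1 to 1 is refused whole. A call with a gripper value outside its range is refused whole. "grip" is the closure, from 0 (fully open) to 1 (shut), set as the call begins (left out, the last holds). The fingers move at their own pace and stop on an object; "newtons" is the grip in N (left out, the last holds). Time passes only in rows, so rows that do not move let the fingers close. It gives the time, the measured TCP pose, the force, the opening and the grip force at its end, in the units of the state.
- read_state(): the state, without advancing time (a new reading comes with each control period).
- camera(name): name is "scene" or "side" or "wrist"; returns a dict with "image" (420x560x3 uint8, red, green, blue), "z_map" (420x560 float32, m along the optical axis (not along the pixel's ray), 0 where there is no reading), "mtx" (3x3 intrinsics, pixels), "view" (4x4, takes a point from world to camera coordinates). Camera axes: x right, y up, looking along -z (the intrinsics and any distortion apply to the point x, -y, -z); pixel columns grow to the right and rows downward; lengths in m; the calibration is good to about 2 mm. A picture is of the moment at which its call begins.
- close_job(): hands the job in; it is judged then, once.
The state is a dict: "time": time; "joint_positions": joint angles; "joint_vel": joint speeds; "joint_torque": joint torques, N m; "ee_pos": TCP position; "eef_rot": TCP orientation; "ft_force": force on the tool from outside, world axes, zero at the start; "torque": the same for the moment, N m; "width": finger opening in m; "grip_force": force on a finger pad.
Only numpy, scipy, OpenCV 4.12 (cv2) and the standard library are available. Lean on these libraries where they do the work, as an engineer would, in place of code of your own. Each camera call takes 0.05 s, during which the arm holds its last target. There are 200 camera calls.

## Working session

There is one attempt and no reset: what is moved stays moved. The work goes in short steps, Python scripts to look and compute and a tool call to move; the robot and the scene stay as the last step left them, time stands still between calls to the robot, and variables do not carry over. Pictures are saved under pics/ and viewed, at most 10 in all, crops included, and the job is handed in when it is done.

Besides the shell and the picture viewer there is one more tool, called after ">>>" as a command line: name --pt "numbers of a row" for each row, then --argument value for the rest. step_arm: Moves the arm, as the interface text tells. Shifts and turns lie within -1 to 1; 1 stands for 25 mm of shift or 0.12 rad of turn. Its arguments: {"type":"object","properties":{"delta_pos":{"type":"array"},"turn":{"type":"array"},"grip":{"type":"number"},"newtons":{"type":"number"}},"required":["delta_pos","turn"]}

```bash
mkdir -p pics
cat > h.py <<'E'
from bench import *
import numpy as np, cv2
def snap(n,f):
    c=camera(n); cv2.imwrite(f'pics/{f}.png',c['image'][:,:,::-1]); np.savez(f'pics/{f}.npz',**c); return c
def px2w(c,u,v,z=None):
    d=z if z else float(np.median([x for x in c['z_map'][v-1:v+2,u-1:u+2].ravel() if x>0]))
    K=c['mtx']; p=np.array([(u-K[0,2])/K[0,0]*d,-(v-K[1,2])/K[1,1]*d,-d,1])
    return (np.linalg.inv(c['view'])@p)[:3]
E
python3 - <<'E'
from h import *
snap('scene','s1'); snap('side','d1')
s=read_state(); print(s)
E
```

```text
{'time': 0.1, 'joint_positions': array([-1.24761399,  0.33279776, -0.06468553,  1.46085784,  0.02159371,
        1.3499102 , -0.08848533]), 'joint_vel': array([ 6.51842617e-04, -2.08501751e-03, -5.71609250e-05, -3.30428749e-03,
       -9.25465656e-04,  1.35548075e-03, -5.89408544e-04]), 'joint_torque': array([ 1.81909443e-03, -6.24540639e+01,  2.48279149e-02, -3.90718067e+01,
       -6.14891388e-02,  3.66915890e-02,  2.91687331e-05]), 'ee_pos': array([0.21172397, 0.58767291, 0.22184004]), 'eef_rot': array([ 1.72021819e-01,  9.85092932e-01, -6.33806186e-04, -8.16839062e-05]), 'ft_force': array([0.41156615, 0.28180999, 0.51014539]), 'torque': array([ 0.02788946, -0.01872146, -0.03565503]), 'grip_force': 0.0, 'width': 0.08723754875619118}
```

View pics/s1.png

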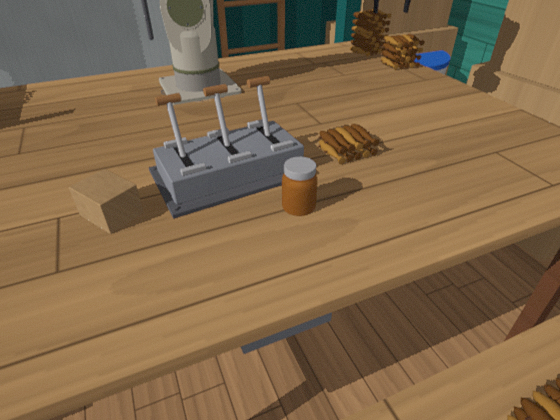

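View pics/d1.png

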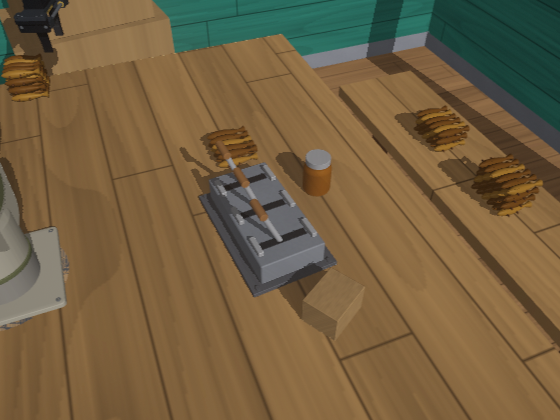

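The scene view faces the robot, with handles at about (169,99) right, (215,90) middle and (259,82) left. In the side view they are at about (221,149) left, (240,178) middle and (258,209) right. The rack, jar and carton surround the frame.

Run:
```python
from h import *
np.set_printoptions(precision=4,suppress=True)
for f in ['s1','d1']:
    c=np.load(f'pics/{f}.npz'); im=c['image']; z=c['z_map']; K=c['mtx']
    v,u=np.mgrid[:420,:560]; ok=z>0
    p=np.stack([(u-K[0,2])/K[0,0]*z,-(v-K[1,2])/K[1,1]*z,-z,np.ones_like(z)],-1)@np.linalg.inv(c['view']).T
    X=p[...,:3]
    hsv=cv2.cvtColor(im,cv2.COLOR_RGB2HSV)
    m=ok&(X[...,2]>.165)&(X[...,2]<.21)&(X[...,0]>.3)&(X[...,0]<.8)&(abs(X[...,1])<.4)&(hsv[...,1]>90)
    n,l,st,ce=cv2.connectedComponentsWithStats(m.astype('uint8'))
    for i in range(1,n):
        if st[i,4]>15: q=X[l==i]; print(f,'handle',ce[i],st[i,4],q.mean(0),q.min(0),q.max(0))
    m=ok&(X[...,2]>.063)&(X[...,2]<.077)&(X[...,0]>.3)&(X[...,0]<.9)&(abs(X[...,1])<.4)&(hsv[...,1]<70)
    n,l,st,ce=cv2.connectedComponentsWithStats(m.astype('uint8')); i=1+st[1:,4].argmax()
    print('top',cv2.minAreaRect((X[l==i][:,:2]*1000).astype('float32')),st[i,4])
    for nm,w in {'s1':[('jar',300,166),('carton',95,190),('rack',350,140)],'d1':[('jar',317,157),('carton',338,290),('rack',235,140)]}[f] and [] or []: pass
    for uv in ([(300,166),(105,185),(350,140)] if f=='s1' else [(317,157),(338,285),(235,135)]): print(uv,X[uv[1],uv[0]])
```

```text
s1 handle [258.0106  81.0635] 189 [0.5127 0.0266 0.1856] [0.502  0.0035 0.175 ] [0.519  0.0537 0.1926]
s1 handle [214.648   89.3367] 196 [ 0.52   -0.0733  0.1853] [ 0.5072 -0.0957  0.1745] [ 0.5263 -0.0479  0.1925]
s1 handle [167.1549  98.5493] 213 [ 0.5227 -0.1729  0.1829] [ 0.5122 -0.196   0.1722] [ 0.5286 -0.1468  0.1903]
top ((564.1083984375, -67.42378234863281), (149.90176391601562, 298.62957763671875), 4.729321002960205) 4338
(300, 166) [0.7427 0.0199 0.1005]
(105, 185) [ 0.6127 -0.3269  0.0716]
(350, 140) [0.5997 0.2244 0.0412]
d1 handle [223.1731 149.4808] 156 [0.5068 0.0238 0.186 ] [0.498  0.0014 0.1748] [0.5191 0.0547 0.1917]
d1 handle [240.9483 177.0977] 174 [ 0.5136 -0.0758  0.1859] [ 0.5052 -0.0982  0.1733] [ 0.5253 -0.0441  0.1926]
d1 handle [258.4596 209.4798] 198 [ 0.5153 -0.175   0.1842] [ 0.5065 -0.1964  0.1711] [ 0.5257 -0.1426  0.1899]
top ((561.7850341796875, -66.1527099609375), (149.79638671875, 304.25640869140625), 4.711599826812744) 5281
(317, 157) [0.7344 0.0232 0.0982]
(338, 285) [ 0.6238 -0.3187  0.0704]
(235, 135) [0.5975 0.2463 0.0469]
```

>>> step_arm --pt "0.4 -0.9 0" --pt "0.4 -0.9 0" --pt "0.4 -0.9 0" --pt "0.4 -0.9 0" --pt "0.4 -0.9 0" --pt "0.4 -0.9 0" --pt "0.4 -0.9 0" --pt "0.4 -0.9 0" --pt "0.4 -0.9 0" --pt "0.4 -0.9 0" --pt "0.4 -0.9 0" --pt "0.4 -0.9 0" --turn '[0.3,0.3,0.3,0.3,0.3,0.3,0.3,0.3,0.3,0.3,0.3,0.3]' --grip 1 --newtons 10

```text
time: 1.3
ee_pos: [0.332, 0.3169, 0.2223]
eef_rot: [-0.044, 0.999, -0.0, -0.0]
ft_force: [0.4, -0.3, -0.0]
width: 0.0026
grip_force: 0.0
```

>>> step_arm --pt "0.4 -0.9 0" --pt "0.4 -0.9 0" --pt "0.4 -0.9 0" --pt "0.4 -0.9 0" --pt "0.4 -0.9 0" --pt "0.4 -0.9 0" --pt "0.4 -0.9 0" --pt "0.4 -0.9 0" --pt "0.4 -0.9 0" --pt "0.4 -0.9 0" --pt "0.4 -0.9 0" --pt "0.4 -0.9 0" --turn '[0,0,0,0,0,0,0,0,0,0,0,0]'

```text
time: 2.5
ee_pos: [0.4519, 0.047, 0.2224]
eef_rot: [-0.043, 0.999, 0.0, -0.0]
ft_force: [-0.2, -0.0, -0.4]
width: 0.0003
grip_force: 0.0
```

>>> step_arm --pt "0.4 -1 0" --pt "0 0 -0.7" --pt "0 0 -0.7" --pt "0 0 -0.6" --pt "0.4 0 0" --pt "0.2 0 0" --pt "0 0 0" --turn '[0,0,0,0,0,0,0]'

```text
time: 3.2
ee_pos: [0.4781, 0.0231, 0.1733]
eef_rot: [-0.043, 0.999, -0.0, 0.001]
ft_force: [1.0, -0.1, 0.3]
width: 0.0005
grip_force: 0.0
```

>>> step_arm --pt "0.1 0.01 0" --pt "0.1 0.01 0" --pt "0.1 0.01 0" --pt "0 0 0" --turn '[0,0,0,0]'

```text
time: 3.6
ee_pos: [0.4846, 0.0239, 0.1727]
eef_rot: [-0.043, 0.999, 0.0, 0.0]
ft_force: [-0.8, 0.1, -0.5]
width: 0.0003
grip_force: 0.0
```

>>> step_arm --pt "0.1 0.01 0" --pt "0.1 0.01 0" --pt "0 0 0" --turn '[0,0,0]'

```text
time: 3.9
ee_pos: [0.4893, 0.0243, 0.1725]
eef_rot: [-0.043, 0.999, -0.0, -0.0]
ft_force: [-2.1, -0.0, 1.7]
width: 0.0005
grip_force: 0.7
```

>>> step_arm --pt "0.1 0.01 0" --pt "0.1 0.01 0" --pt "0 0 0" --turn '[0,0,0]'

```text
time: 4.2
ee_pos: [0.4946, 0.0248, 0.1726]
eef_rot: [-0.043, 0.999, -0.0, 0.0]
ft_force: [-2.9, 1.2, 2.0]
width: 0.0008
grip_force: 1.0
```

>>> step_arm --pt "0.1 0.01 0" --pt "0.1 0.01 0" --pt "0 0 0" --turn '[0,0,0]'

```text
time: 4.5
ee_pos: [0.4997, 0.0253, 0.1726]
eef_rot: [-0.043, 0.999, -0.0, 0.0]
ft_force: [-2.1, 1.1, 0.8]
width: 0.0003
grip_force: 0.7
```

>>> step_arm --pt "0.1 0.01 0" --pt "0 0 0" --turn '[0,0]'

```text
time: 4.7
ee_pos: [0.5017, 0.0255, 0.1725]
eef_rot: [-0.043, 0.999, -0.0, -0.0]
ft_force: [-4.8, -0.5, 3.4]
width: 0.0005
grip_force: 2.3
```

>>> step_arm --pt "0.1 0.01 0" --pt "0 0 0" --turn '[0,0]'

```text
time: 4.9
ee_pos: [0.5035, 0.0257, 0.1725]
eef_rot: [-0.043, 0.999, 0.0, -0.001]
ft_force: [-8.9, -0.7, 7.1]
width: 0.0007
grip_force: 4.7
```

Left is springing back at about 0.15 rad, so it is blocked. I'll back off and try the middle one.

>>> step_arm --pt "-0.5 0 0" --pt "-0.5 0 -0.3" --pt "0 -1 0" --pt "0 -1 0" --pt "0 -1 0" --pt "0 -1 0" --pt "0.2 0 0" --pt "0 0 0" --turn '[0,0,0,0,0,0,0,0]'

```text
time: 5.7
ee_pos: [0.4852, -0.0742, 0.1652]
eef_rot: [-0.043, 0.999, -0.0, 0.001]
ft_force: [-0.5, 0.1, -0.5]
width: 0.0006
grip_force: 0.0
```

>>> step_arm --pt "0.1 0.01 0" --pt "0.1 0.01 0" --pt "0.1 0.01 0" --pt "0.1 0.01 0" --pt "0 0 0" --turn '[0,0,0,0,0]'

```text
time: 6.2
ee_pos: [0.4946, -0.0729, 0.165]
eef_rot: [-0.043, 0.999, -0.0, -0.0]
ft_force: [-0.1, -0.1, -0.4]
width: 0.0005
grip_force: 0.0
```

>>> step_arm --pt "0.1 0.01 0" --pt "0.1 0.01 0" --pt "0.1 0.01 0" --pt "0 0 0" --turn '[0,0,0,0]'

```text
time: 6.6
ee_pos: [0.5022, -0.0726, 0.1651]
eef_rot: [-0.043, 0.999, -0.0, 0.0]
ft_force: [-1.7, 0.0, 1.4]
width: 0.0001
grip_force: 0.7
```

>>> step_arm --pt "0.1 0.01 0" --pt "0.1 0.01 0" --pt "0 0 0" --turn '[0,0,0]'

```text
time: 6.9
ee_pos: [0.5072, -0.072, 0.1651]
eef_rot: [-0.043, 0.999, -0.0, 0.0]
ft_force: [-0.8, -0.7, 0.1]
width: 0.0003
grip_force: 0.5
```

>>> step_arm --pt "0.1 0.01 0" --pt "0.1 0.01 0" --pt "0 0 0" --turn '[0,0,0]'

```text
time: 7.2
ee_pos: [0.5122, -0.0714, 0.1651]
eef_rot: [-0.043, 0.999, -0.0, 0.0]
ft_force: [-1.7, 0.6, 0.0]
width: 0.0003
grip_force: 0.4
```

>>> step_arm --pt "0.1 0.01 0" --pt "0 0 0" --turn '[0,0]'

```text
time: 7.4
ee_pos: [0.5146, -0.0712, 0.1651]
eef_rot: [-0.043, 0.999, -0.0, 0.0]
ft_force: [-1.7, -0.1, 0.6]
width: 0.0002
grip_force: 0.5
```

>>> step_arm --pt "0.1 0.01 0" --pt "0 0 0" --turn '[0,0]'

```text
time: 7.6
ee_pos: [0.5171, -0.071, 0.1651]
eef_rot: [-0.043, 0.999, -0.0, 0.0]
ft_force: [-1.2, 0.7, 0.8]
width: 0.0007
grip_force: 0.6
```

>>> step_arm --pt "0.1 0.01 0" --pt "0 0 0" --turn '[0,0]'

```text
time: 7.8
ee_pos: [0.5196, -0.0707, 0.1651]
eef_rot: [-0.043, 0.999, -0.0, 0.0]
ft_force: [-1.0, 0.4, 0.6]
width: 0.0002
grip_force: 0.5
```

>>> step_arm --pt "0.1 0.01 0" --pt "0 0 0" --turn '[0,0]'

```text
time: 8.0
ee_pos: [0.5221, -0.0705, 0.1651]
eef_rot: [-0.043, 0.999, -0.0, 0.0]
ft_force: [-0.5, -0.9, 0.8]
width: 0.0006
grip_force: 0.5
```

The middle lever is free, so I'll throw it.

>>> step_arm --pt "0.2 0.016 0" --pt "0.2 0.016 0" --pt "0.2 0.016 0" --pt "0.2 0.016 0" --pt "0.2 0.016 0" --pt "0.2 0.016 0" --pt "0.2 0.016 0" --pt "0.2 0.016 0" --pt "0.2 0.016 0" --pt "0.2 0.016 0" --pt "0 0 0" --turn '[0,0,0,0,0,0,0,0,0,0,0]'

```text
time: 9.1
ee_pos: [0.5724, -0.0664, 0.1649]
eef_rot: [-0.043, 0.999, -0.0, 0.0]
ft_force: [-0.4, -0.7, -0.6]
width: 0.0002
grip_force: 0.3
```

>>> step_arm --pt "0.2 0.016 0" --pt "0.2 0.016 0" --pt "0 0 0" --turn '[0,0,0]'

```text
time: 9.4
ee_pos: [0.5825, -0.0657, 0.1651]
eef_rot: [-0.043, 0.999, -0.0, 0.0]
ft_force: [-0.9, 0.2, -1.0]
width: 0.0007
grip_force: 0.5
```

>>> step_arm --pt "0.1 0.01 0" --pt "0.1 0.01 0" --pt "0 0 0" --turn '[0,0,0]'

```text
time: 9.7
ee_pos: [0.5871, -0.0652, 0.1651]
eef_rot: [-0.043, 0.999, -0.0, 0.0]
ft_force: [-2.2, -0.5, -0.6]
width: 0.0008
grip_force: 0.8
```

>>> step_arm --pt "0.1 0.01 0" --pt "0.1 0.01 0" --pt "0 0 0" --turn '[0,0,0]'

```text
time: 10.0
ee_pos: [0.5922, -0.0646, 0.1651]
eef_rot: [-0.043, 0.999, -0.0, 0.0]
ft_force: [-2.0, -0.0, -0.1]
width: 0.0005
grip_force: 0.8
```

>>> step_arm --pt "0.1 0.01 0" --pt "0 0 0" --turn '[0,0]'

```text
time: 10.2
ee_pos: [0.5946, -0.0644, 0.1651]
eef_rot: [-0.043, 0.999, -0.0, 0.0]
ft_force: [-1.8, -1.1, -1.0]
width: 0.0006
grip_force: 0.8
```

>>> step_arm --pt "0.06 0 0" --pt "0 0 0" --turn '[0,0]'

```text
time: 10.4
ee_pos: [0.5957, -0.0644, 0.165]
eef_rot: [-0.043, 0.999, 0.0, -0.0]
ft_force: [-3.6, -0.6, -0.2]
width: 0.0005
grip_force: 1.4
```

>>> step_arm --pt "0.08 0 0" --pt "0 0 0" --turn '[0,0]'

```text
time: 10.6
ee_pos: [0.5968, -0.0643, 0.1646]
eef_rot: [-0.043, 0.999, 0.0, -0.001]
ft_force: [-6.1, -0.0, 0.4]
width: 0.0008
grip_force: 3.4
```

>>> step_arm --pt "0.08 0 0" --pt "0 0 0" --turn '[0,0]'

```text
time: 10.8
ee_pos: [0.5978, -0.0643, 0.1642]
eef_rot: [-0.043, 0.999, 0.0, -0.003]
ft_force: [-11.5, 0.7, 2.4]
width: 0.0006
grip_force: 5.6
```

Middle is home, with the stop felt at TCP x of about 0.597. Next is the right lever.

>>> step_arm --pt "-0.6 0 0" --pt "-1 -0.1 0" --pt "-1 -0.1 0" --pt "-1 -0.1 0" --pt "-0.8 0 0" --pt "0 -1 0" --pt "0 -1 0" --pt "0 -1 0" --pt "0 -1 0" --pt "0 -0.2 0" --pt "0.2 0 0" --pt "0 0 0" --turn '[0,0,0,0,0,0,0,0,0,0,0,0]'

```text
time: 12.0
ee_pos: [0.496, -0.1757, 0.1652]
eef_rot: [-0.044, 0.999, 0.0, 0.0]
ft_force: [0.2, 0.2, -0.9]
width: 0.0003
grip_force: 0.0
```

>>> step_arm --pt "0.1 0.01 0" --pt "0.1 0.01 0" --pt "0.1 0.01 0" --pt "0 0 0" --turn '[0,0,0,0]'

```text
time: 12.4
ee_pos: [0.5022, -0.1756, 0.165]
eef_rot: [-0.043, 0.999, 0.0, -0.0]
ft_force: [-3.4, -0.1, 1.7]
width: 0.0004
grip_force: 1.6
```

>>> step_arm --pt "0.1 0.01 0" --pt "0.1 0.01 0" --pt "0 0 0" --turn '[0,0,0]'

```text
time: 12.7
ee_pos: [0.5073, -0.1755, 0.1651]
eef_rot: [-0.043, 0.999, 0.0, -0.0]
ft_force: [-2.8, -0.2, 2.4]
width: 0.0006
grip_force: 1.5
```

>>> step_arm --pt "0.1 0.01 0" --pt "0.1 0.01 0" --pt "0 0 0" --turn '[0,0,0]'

```text
time: 13.0
ee_pos: [0.5125, -0.1752, 0.1651]
eef_rot: [-0.043, 0.999, -0.0, 0.0]
ft_force: [-3.4, 0.5, 2.5]
width: 0.0006
grip_force: 1.3
```

>>> step_arm --pt "0.1 0.01 0" --pt "0 0 0" --turn '[0,0]'

```text
time: 13.2
ee_pos: [0.515, -0.1749, 0.1651]
eef_rot: [-0.043, 0.999, -0.0, 0.0]
ft_force: [-3.0, 0.0, 1.3]
width: 0.0007
grip_force: 1.5
```

>>> step_arm --pt "0.1 0.01 0" --pt "0 0 0" --turn '[0,0]'

```text
time: 13.4
ee_pos: [0.5176, -0.1747, 0.1651]
eef_rot: [-0.043, 0.999, -0.0, 0.0]
ft_force: [-3.5, -0.2, 1.7]
width: 0.0005
grip_force: 1.4
```

>>> step_arm --pt "0.1 0.01 0" --pt "0 0 0" --turn '[0,0]'

```text
time: 13.6
ee_pos: [0.5202, -0.1744, 0.1651]
eef_rot: [-0.043, 0.999, -0.0, 0.0]
ft_force: [-2.2, -0.2, 2.5]
width: 0.0004
grip_force: 1.2
```

>>> step_arm --pt "0.1 0.01 0" --pt "0 0 0" --turn '[0,0]'

```text
time: 13.8
ee_pos: [0.5227, -0.1741, 0.1651]
eef_rot: [-0.043, 0.999, -0.0, 0.0]
ft_force: [-2.5, -0.9, 2.0]
width: 0.0005
grip_force: 1.1
```

>>> step_arm --pt "0.1 0.01 0" --pt "0 0 0" --turn '[0,0]'

```text
time: 14.0
ee_pos: [0.5252, -0.1739, 0.1651]
eef_rot: [-0.043, 0.999, -0.0, 0.0]
ft_force: [-2.2, -0.5, 1.7]
width: 0.0008
grip_force: 1.1
```

Right is free too. I'll throw it; home should be near x = 0.604.

>>> step_arm --pt "0.2 0.016 0" --pt "0.2 0.016 0" --pt "0.2 0.016 0" --pt "0.2 0.016 0" --pt "0.2 0.016 0" --pt "0.2 0.016 0" --pt "0.2 0.016 0" --pt "0.2 0.016 0" --pt "0.2 0.016 0" --pt "0.2 0.016 0" --pt "0.2 0.016 0" --pt "0 0 0" --turn '[0,0,0,0,0,0,0,0,0,0,0,0]'

```text
time: 15.2
ee_pos: [0.5803, -0.1692, 0.1647]
eef_rot: [-0.043, 0.999, -0.0, -0.0]
ft_force: [-1.9, 0.4, 0.1]
width: 0.0002
grip_force: 0.8
```

>>> step_arm --pt "0.2 0.016 0" --pt "0.2 0.016 0" --pt "0.2 0.016 0" --pt "0 0 0" --turn '[0,0,0,0]'

```text
time: 15.6
ee_pos: [0.5959, -0.1681, 0.1652]
eef_rot: [-0.043, 0.999, -0.0, 0.0]
ft_force: [-1.9, 0.1, 0.6]
width: 0.0003
grip_force: 0.5
```

>>> step_arm --pt "0.1 0.01 0" --pt "0.1 0 0" --pt "0 0 0" --turn '[0,0,0]'

```text
time: 15.9
ee_pos: [0.6002, -0.168, 0.1652]
eef_rot: [-0.043, 0.999, -0.0, 0.0]
ft_force: [-2.3, 0.8, 0.4]
width: 0.0004
grip_force: 0.9
```

>>> step_arm --pt "0.08 0 0" --pt "0 0 0" --turn '[0,0]'

```text
time: 16.1
ee_pos: [0.602, -0.1681, 0.1651]
eef_rot: [-0.043, 0.999, -0.0, 0.0]
ft_force: [-2.0, 0.6, -0.2]
width: 0.0007
grip_force: 1.0
```

>>> step_arm --pt "0.08 0 0" --pt "0 0 0" --turn '[0,0]'

```text
time: 16.3
ee_pos: [0.6036, -0.1681, 0.1649]
eef_rot: [-0.043, 0.999, 0.0, -0.0]
ft_force: [-4.7, 0.8, -0.1]
width: 0.0004
grip_force: 2.1
```

>>> step_arm --pt "0.06 0 0" --pt "0 0 0" --turn '[0,0]'

```text
time: 16.5
ee_pos: [0.6043, -0.1681, 0.1646]
eef_rot: [-0.043, 0.999, 0.0, -0.001]
ft_force: [-7.4, 0.4, 0.0]
width: 0.0003
grip_force: 3.6
```

>>> step_arm --pt "0.06 0 0" --pt "0 0 0" --pt "-0.7 0 0" --pt "-1 -0.1 0" --pt "-1 -0.1 0" --pt "-1 -0.1 0" --pt "-1 0 0" --pt "0 0 0" --turn '[0,0,0,0,0,0,0,0]'

```text
time: 17.3
ee_pos: [0.4879, -0.1765, 0.1657]
eef_rot: [-0.042, 0.999, 0.0, 0.001]
ft_force: [-0.2, 0.4, -0.8]
width: 0.0001
grip_force: 0.0
```

>>> step_arm --pt "0 1 0" --pt "0 1 0" --pt "0 1 0" --pt "0 1 0" --pt "0 1 0" --pt "0 1 0" --pt "0 1 0" --pt "0 1 0" --pt "0 0 0" --turn '[0,0,0,0,0,0,0,0,0]'

```text
time: 18.2
ee_pos: [0.4905, 0.0285, 0.1655]
eef_rot: [-0.046, 0.999, 0.001, 0.001]
ft_force: [-0.5, -0.2, 0.1]
width: 0.0002
grip_force: 0.0
```

>>> step_arm --pt "0.15 0 0" --pt "0.1 0 0" --pt "0.1 0 0" --pt "0.1 0 0" --pt "0 0 0" --turn '[0,0,0,0,0]'

```text
time: 18.7
ee_pos: [0.5008, 0.0239, 0.165]
eef_rot: [-0.043, 0.999, -0.0, -0.0]
ft_force: [-0.7, -0.0, -0.1]
width: 0.0004
grip_force: 0.0
```

>>> step_arm --pt "0.1 0.01 0" --pt "0 0 0" --turn '[0,0]'

```text
time: 18.9
ee_pos: [0.503, 0.0244, 0.165]
eef_rot: [-0.043, 0.999, -0.0, -0.0]
ft_force: [-1.9, -1.8, 2.2]
width: 0.0007
grip_force: 0.9
```

>>> step_arm --pt "0.1 0.01 0" --pt "0 0 0" --turn '[0,0]'

```text
time: 19.1
ee_pos: [0.5057, 0.0248, 0.1651]
eef_rot: [-0.043, 0.999, -0.0, -0.0]
ft_force: [-2.0, -0.3, 1.5]
width: 0.0006
grip_force: 1.0
```

>>> step_arm --pt "0.1 0.01 0" --pt "0 0 0" --turn '[0,0]'

```text
time: 19.3
ee_pos: [0.5083, 0.0253, 0.1651]
eef_rot: [-0.043, 0.999, 0.0, 0.0]
ft_force: [-1.9, -0.7, 1.7]
width: 0.0004
grip_force: 0.8
```

>>> step_arm --pt "0.1 0.01 0" --pt "0.1 0.01 0" --pt "0 0 0" --turn '[0,0,0]'

```text
time: 19.6
ee_pos: [0.5135, 0.0259, 0.1651]
eef_rot: [-0.043, 0.999, 0.0, 0.0]
ft_force: [-0.5, 0.6, 1.3]
width: 0.0004
grip_force: 0.4
```

>>> step_arm --pt "0.2 0.016 0" --pt "0.2 0.016 0" --pt "0.2 0.016 0" --pt "0.2 0.016 0" --pt "0.2 0.016 0" --pt "0.2 0.016 0" --pt "0.2 0.016 0" --pt "0.2 0.016 0" --pt "0.2 0.016 0" --pt "0.2 0.016 0" --pt "0.2 0.016 0" --pt "0 0 0" --turn '[0,0,0,0,0,0,0,0,0,0,0,0]'

```text
time: 20.8
ee_pos: [0.5687, 0.0302, 0.1649]
eef_rot: [-0.043, 0.999, -0.0, 0.0]
ft_force: [-1.8, 1.4, -0.5]
width: 0.0002
grip_force: 0.6
```

>>> step_arm --pt "0.2 0.016 0" --pt "0.2 0.016 0" --pt "0.1 0.01 0" --pt "0 0 0" --turn '[0,0,0,0]'

```text
time: 21.2
ee_pos: [0.5811, 0.0312, 0.1651]
eef_rot: [-0.043, 0.999, -0.0, 0.0]
ft_force: [-1.9, 0.6, -0.5]
width: 0.0007
grip_force: 0.7
```

>>> step_arm --pt "0.1 0.01 0" --pt "0.1 0 0" --pt "0 0 0" --turn '[0,0,0]'

```text
time: 21.5
ee_pos: [0.5859, 0.0314, 0.1651]
eef_rot: [-0.043, 0.999, 0.0, 0.0]
ft_force: [-3.3, 1.0, -0.6]
width: 0.0005
grip_force: 1.0
```

>>> step_arm --pt "0.08 0 0" --pt "0 0 0" --turn '[0,0]'

```text
time: 21.7
ee_pos: [0.5874, 0.0315, 0.1649]
eef_rot: [-0.043, 0.999, 0.0, -0.0]
ft_force: [-4.2, 0.9, 0.7]
width: 0.0007
grip_force: 1.9
```

>>> step_arm --pt "0.08 0 0" --pt "0 0 0" --turn '[0,0]'

```text
time: 21.9
ee_pos: [0.5884, 0.0315, 0.1645]
eef_rot: [-0.043, 0.999, 0.0, -0.001]
ft_force: [-8.1, 1.0, -0.3]
width: 0.0004
grip_force: 3.9
```

Left is at its stop. I'll press slightly, back away and check by camera.

>>> step_arm --pt "0.05 0 0" --pt "0 0 0" --pt "-0.7 0 0" --pt "-1 0 0" --pt "-1 0 0" --pt "-1 0 0" --pt "-1 0 0" --pt "0 0 1" --pt "0 0 1" --pt "0 0 0" --turn '[0,0,0,0,0,0,0,0,0,0]'

```text
time: 22.9
ee_pos: [0.4757, 0.0314, 0.2187]
eef_rot: [-0.043, 0.999, 0.001, 0.004]
ft_force: [1.4, 0.0, -0.0]
width: 0.0003
grip_force: 0.0
```

Run:
```python
from h import *
np.set_printoptions(precision=4,suppress=True)
a=np.radians(4.7); R=np.array([[np.cos(a),np.sin(a)],[-np.sin(a),np.cos(a)]])
for n,f in [('scene','s2'),('side','d2')]:
    c=snap(n,f); im=c['image']; z=c['z_map']; K=c['mtx']
    v,u=np.mgrid[:420,:560]
    X=(np.stack([(u-K[0,2])/K[0,0]*z,-(v-K[1,2])/K[1,1]*z,-z,np.ones_like(z)],-1)@np.linalg.inv(c['view']).T)[...,:3]
    m=(z>0)&(X[...,2]>.165)&(X[...,2]<.21)&(X[...,0]>.5)&(X[...,0]<.8)&(abs(X[...,1])<.4)&(cv2.cvtColor(im,cv2.COLOR_RGB2HSV)[...,1]>90)
    k,l,st,ce=cv2.connectedComponentsWithStats(m.astype('uint8'))
    for i in range(1,k):
        if st[i,4]>15: q=X[l==i].mean(0); print(f,ce[i],st[i,4],q,'frame',R@(q[:2]-[.563,-.068]))
```

```text
s2 [279.8964  98.4414] 222 [0.6138 0.0349 0.1825] frame [0.0591 0.0984]
s2 [234.1301 108.2805] 246 [ 0.622  -0.0642  0.1825] frame [ 0.0591 -0.001 ]
s2 [183.8674 119.147 ] 279 [ 0.6304 -0.1628  0.1825] frame [ 0.0594 -0.1   ]
d2 [265.5948 138.3595] 153 [0.6075 0.032  0.1822] frame [0.0526 0.096 ]
d2 [285.8793 164.1724] 174 [ 0.6156 -0.0677  0.1825] frame [ 0.0524 -0.0041]
d2 [308.415 192.975] 200 [ 0.6234 -0.1666  0.1828] frame [ 0.0521 -0.1032]
```

View pics/d2.png

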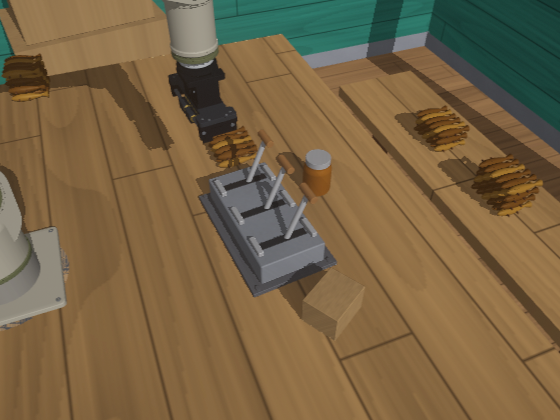

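All three levers lean to the far side, with their handles at about (265,138), (286,164) and (308,193). They agree to within 1 mm in frame x, at about +55 mm. The rack, jar and carton have not moved and the gripper is clear.

```bash
python3 -c "
from bench import *
print(close_job())"
```

```text
the job is handed in; nothing more can be done
None
```

I threw all three levers fully home in the order middle, right, left, without forcing the blocked one or moving the rack, jar or carton, and handed the job in; no verdict came back.

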